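# Uncover the tuning box and hold its sprung rod at the red mark

### The arm

A 6-joint arm with a two-finger parallel gripper is mounted at the origin on the work surface. World frame = base frame: x ahead of the robot, y to its left, z up, the work surface at z = 0. Lengths are in mm, angles in rad, forces in N, time in s.
With the tool pointing down it reaches from about 350 to 775 mm from the base axis. Payload 7.3 kg.
Tool frame: the origin (TCP) lies midway between the tips of the shut fingers; the grasp point (between the pads) lies 19 mm behind it (ctrl.grip_depth is the distance from the TCP to the grasp point, in mm); z points along the fingers, y is the line along which they close (so a half turn about z gives the same grasp; the last joint's range is limited). The gripper opens to 92 mm and grips with 3 to 60 N. Pads are 19 mm wide; open, the fingers measure 130 mm over their backs; the gripper's body (75 mm by 190 mm) begins 47 mm behind the grasp point.
Start: joints at [-1.309, 0.342, 1.524, -0, 1.275, -0.146], TCP at [208.234, -481.958, 226.741] pointing down, gripper open.
Joint ranges: [-2.53, 2.53], [-0.77, 2.02], [0.04, 2.7], [-1, 4.14], [0.28, 2.66], [-3.11, 3.11]. Speed limits (rad/s): [2.57, 2.57, 3.14, 3.14, 3.14, 3.14].

### API

Orientations are given as a rotation vector (axis times angle).
In Python, from cell import monitor, viewer, finish_job, ctrl gives the robot as it stands.
- The arm moves only by the shell command python3 -m pendant 'ROWS' [FORCE]. ROWS is JSON, a list of rows, each a list of 7 numbers: the shift along the tool's x, y, z in cm, then the turn, a rotation vector about the tool's x, y, z in degrees, then the gripper's target within -1 to 1 (fully open at 1, half-way at 0, shut at -1). A call has exactly 5 rows; each row shifts and turns the commanded pose from where the row before left it, along the tool's axes as they then stand; what a row does not reach is not made up. A row lasts 1/12 s, in which the tool goes at most 41.7 mm and 7.16 degrees, less where a joint would pass 70% of its speed; a pose out of reach is approached as far as the arm can. A call with a gripper value outside its range is refused whole. The fingers move at their own pace and stop on an object; FORCE is the grip in N (left out, the last holds). Time passes only in rows, so rows that do not move let the fingers close, or fill a call up. It gives the time, the measured TCP pose, the force, the opening and the grip force at its end, in the units of the state.
- monitor.sense(): the state, without advancing time (a new reading comes with each control period).
- viewer.camera(name): name is "scene" or "side" or "wrist"; returns a dict with "color" (480x640x3 uint8, blue, green, red), "z_map" (480x640 float32, mm along the optical axis (not along the pixel's ray), 0 where there is no reading), "camera_matrix" (3x3 intrinsics, pixels), "k1" (the pictures are not rectified: a ray, as slopes to the right and down, at radius r is drawn at 1 + k1 r^2 times it, then the intrinsics apply), "pose" (4x4, takes a point from camera to world coordinates); the wrist camera has in their place "T_tool_cam" (4x4, takes a point from camera to tool coordinates, whose origin is the TCP and whose axes are the flange's). Camera axes: x right, y down, z forward; pixel columns grow to the right and rows downward; lengths in mm; the calibration is good to about 2 mm. A picture is of the moment at which its call begins: read the wrist's pose just before it.
- finish_job(): hands the job in; it is judged then, once.
The state is a dict: "clock": time; "q": joint angles; "joint_vel": joint speeds; "joint_efforts": joint torques, N m; "tool_pos": TCP position; "eef_rot": TCP orientation; "force": force on the tool from outside, world axes, zero at the start; "moment": the same for the moment, N m; "gripper_width": opening from 0.0 (shut) to 1.0 (fully open); "finger_force": force on a finger pad.
Only numpy, scipy, OpenCV 4.12 (cv2) and the standard library are available. Lean on these libraries where they do the work, as an engineer would, in place of code of your own. Each camera call takes 0.05 s, during which the arm holds its last target. There are 200 camera calls.

### The job

Lift the loose cover plate off the pins of the grey tuning box, lay it gently, flat and about centred, on the green mat, and let go of it. Then take the blue tab of the spring-loaded telescoping rod inside the box, pull the rod out until its black pointer stands at the red mark, and finish while still holding it there with the gripper. Leave the bottle, the jar and the meter alone.

Things in the scene. Friction and masses are not known exactly. Their poses are not given: they have to be found in the camera images.
- housing: Grey open-topped tuning box fixed to the bench, 224 (x) x 120 (y) x 62 mm high, origin at the centre of its underside. End walls 18 mm, side walls 6 mm, floor 6 mm thick: inside 188 x 108 mm. Brass pins, 6 mm thick, 10 mm tall, stand on the end walls at x,y = -102,-45 and +102,+45 mm. A white scale ledge, 14 mm wide, top at 20 mm height, runs inside the +y wall. The rod is pulled towards +x.
- cover: Loose aluminium cover plate, 224 (x) x 120 (y) x 4 mm, 0.2 to 0.37 kg, lying on the box's walls (underside at 62 mm height) with two 9 mm holes over the pins; origin at the centre of its underside, axes along the box's at the start. A black bar handle, 40 mm along x, 14 mm wide in y, rises 34 mm from the centre of its top.
- cover_grip (a point): Point in the cover's bar handle to grasp from above, across its 14 mm width (the cover's y): 26 mm above the cover's underside, 12 mm below the handle's top.
- mat: Green service mat fixed on the bench, 280 (x) x 180 (y) x 2 mm, where the cover is to be laid; origin at the centre of its underside. It lies to one side of the robot, the box to the other; which is which varies.
- rod: Sprung telescoping rod with blue tab; slides only along the box's x. Tab: 12 (x) x 26 (y) mm, upright from 10 to 58 mm height; origin at bench height under its centre, axes as the box's. At rest at box x = -16 mm, 38 mm from the barrel's mouth; can be pulled 72 mm. The spring pulls back with about 6 N at rest plus 1.1 N per 10 mm; let go, it goes back in.
- tab_grip (a point): Point in the middle of the blue tab, 44 mm above the bench, to grasp from above: best with the fingers before and behind it along the box's x (12 mm wide; at least 26 mm is free on either side over the whole travel), or across its 26 mm in y.
- pointer (a point): Tip of the black pointer, a bar 3 mm wide in x and 4 mm high at 22 mm height, that reaches from the tab's +y side to the edge of the white scale ledge (tip at y = +40 mm in the box, same x as the tab's centre).
- mark: Red block 8 (x) x 13 (y) x 12 mm, fixed on the white scale ledge at a place that varies; origin at the centre of its underside, axes along the box's. The rod is at its length when the pointer has the same box x as this origin, which needs a pull of 30 to 64 mm.
- bottle: Amber bottle with yellow cap, 56 mm in diameter, 150 mm high, upright, origin at the centre of its underside. To be left alone.
- jar: Clear jar with orange cap, 72 mm in diameter, 90 mm high, upright, origin at the centre of its underside. To be left alone.
- meter: Green hand multimeter lying flat, 160 (x) x 80 (y) x 36 mm, origin at the centre of its underside. To be left alone.
- barrel_mouth (a point): Mouth of the brass barrel (18 mm thick, axis along the box's x at 15 mm height, from the -x end wall to x = -54 mm in the box) out of which the rod is pulled. The rod sections in front of it are at most 11 mm thick, their top at 21 mm height.

How it is judged (in metres and radians):
On the way, in this order (a step that is already met when the one before it is completed fails the run):
1. the cover is lifted clear of the box's pins (height (world z) of cover above 0.076 m and contact force between cover and housing below 0.05 N and contact force between the fingers and cover above 0.5 N), for 0.1 s.
2. the cover lies flat on the mat, within 50 mm of its middle, let go and at rest (horizontal distance between cover and mat below 0.05 m and height (world z) of cover below 0.006 m and angle between cover's own z axis and vertical below 0.08 rad and contact force between each of the arm, the fingers and cover below 0.05 N and linear speed of cover below 0.02 m/s), for 0.2 s.
At the end, for the whole second after the job is handed in: The fingers alone hold the rod still (over 4 N of contact), its pointer within 5 mm of the middle of the red mark; the cover lies flat, at rest, its centre within 50 mm of the mat's centre; bottle, jar and meter have moved less than 30 mm (x of pointer in the frame of mark between -0.005 and 0.005 m and linear speed of rod below 0.01 m/s and contact force between the fingers and rod above 4 N and contact force between rod and cover below 0.05 N and contact force between rod and bottle below 0.05 N and contact force between rod and jar below 0.05 N and contact force between rod and meter below 0.05 N and horizontal distance between cover and mat below 0.05 m and height (world z) of cover below 0.006 m and angle between cover's own z axis and vertical below 0.08 rad and linear speed of cover below 0.02 m/s and distance of each of bottle, jar, meter from where it was at the start of the episode below 0.03 m); the arm keeps its last pose, push and grip.
It fails at once if the cover is dropped or thrown (faster than 0.7 m/s while not held) (linear speed of cover above 0.7 m/s and contact force between the fingers and cover below 0.05 N).
It fails at once if the bottle, jar or meter is pushed away or knocked over (distance of any of bottle, jar, meter from where it was at the start of the episode above 0.03 m or angle between any of bottle, jar's own z axis and vertical above 0.5 rad).
It also fails if it takes over 54 s, if anything falls off the work surface, if the arm or the gripper's body presses on something with over 40 N, if the wrist force passes 120 N, or if a joint passes its speed limit or range.

## Working session

There is one attempt and no reset: what is moved stays moved. The work goes in short steps, Python scripts to look and compute and a shell command to move; the robot and the scene stay as the last step left them, time stands still between calls to the robot, and variables do not carry over. Pictures are saved under pics/ and viewed, at most 10 in all, crops included, and the job is handed in when it is done.

```bash
ls; mkdir -p pics; cat > h.py <<'E'
import numpy as np, cv2
from cell import monitor, viewer, finish_job, ctrl
from scipy.spatial.transform import Rotation as R
def T_tool():
    s=monitor.sense(); T=np.eye(4); T[:3,:3]=R.from_rotvec(s["eef_rot"]).as_matrix(); T[:3,3]=s["tool_pos"]; return T
def cam(name):
    T=T_tool(); c=viewer.camera(name)
    c["W"]=np.array(c["pose"]) if name!="wrist" else T@np.array(c["T_tool_cam"])
    return c
def rays(c,uv):
    K=np.array(c["camera_matrix"]); d=np.zeros(5); d[0]=c["k1"]
    return cv2.undistortPoints(np.array(uv,float).reshape(-1,1,2),K,d).reshape(-1,2)
def on_plane(c,uv,z):
    n=rays(c,uv); D=np.c_[n,np.ones(len(n))]@c["W"][:3,:3].T; o=c["W"][:3,3]
    return o+D*((z-o[2])/D[:,2])[:,None]
def cloud(c):
    v,u=np.mgrid[:480,:640]; n=rays(c,np.c_[u.ravel(),v.ravel()]); z=c["z_map"].ravel()
    P=np.c_[n*z[:,None],z]@c["W"][:3,:3].T+c["W"][:3,3]; P[z==0]=np.nan
    return P.reshape(480,640,3)
E
python3 - <<'E'
from h import *
for n in ("scene","side"):
    c=cam(n); cv2.imwrite(f"pics/{n}0.png",c["color"]); print(n,c["W"].round(2))
s=monitor.sense(); print(s, ctrl.grip_depth); print(T_tool().round(3))
E
```

```text
pics
scene [[-2.00000e-02  5.80000e-01 -8.20000e-01  1.33315e+03]
 [ 1.00000e+00  3.00000e-02 -0.00000e+00 -2.18900e+01]
 [ 2.00000e-02 -8.20000e-01 -5.80000e-01  6.01610e+02]
 [ 0.00000e+00  0.00000e+00  0.00000e+00  1.00000e+00]]
side [[ 8.7000e-01 -3.8000e-01  3.1000e-01  3.6317e+02]
 [-5.0000e-01 -6.5000e-01  5.8000e-01 -4.5272e+02]
 [-2.0000e-02 -6.6000e-01 -7.6000e-01  6.4429e+02]
 [ 0.0000e+00  0.0000e+00  0.0000e+00  1.0000e+00]]
{'clock': 0.1, 'q': array([-1.30898692e+00,  3.42664158e-01,  1.52489486e+00, -2.48370520e-05,
        1.27533598e+00, -1.46025119e-01]), 'joint_vel': array([-1.90969718e-03, -2.94971287e-03, -3.55922169e-03,  3.22355862e-04,
       -6.50686222e-04, -3.49117801e-05]), 'joint_efforts': array([ 3.46598266e-03, -4.32000089e+01, -2.44695979e+01,  7.19426712e-02,
        5.25610533e-02, -4.29287070e-05]), 'tool_pos': array([ 208.14124485, -481.61587297,  226.11795897]), 'eef_rot': array([-3.07522724e+00, -6.35942558e-01,  1.55553949e-04]), 'force': array([0.10025212, 0.09818658, 0.48279425]), 'moment': array([ 0.00619889,  0.01432824, -0.01318398]), 'finger_force': 0.0, 'gripper_width': 0.9996783441396697} 18.8
[[ 9.18000e-01  3.97000e-01 -0.00000e+00  2.08141e+02]
 [ 3.97000e-01 -9.18000e-01  1.00000e-03 -4.81616e+02]
 [ 0.00000e+00 -1.00000e-03 -1.00000e+00  2.26118e+02]
 [ 0.00000e+00  0.00000e+00  0.00000e+00  1.00000e+00]]
```

View pics/scene0.png

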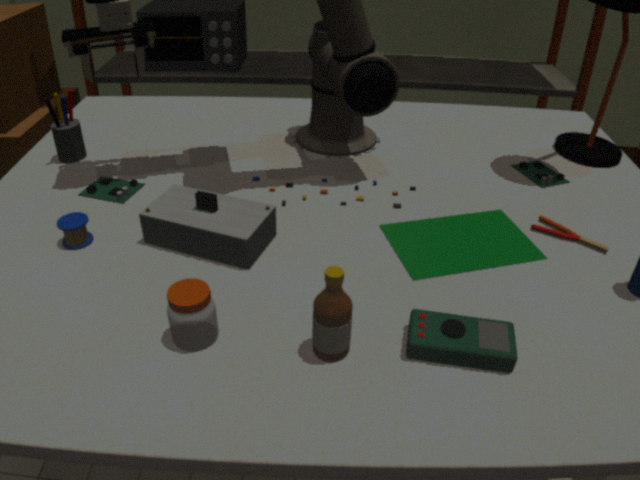

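View pics/side0.png

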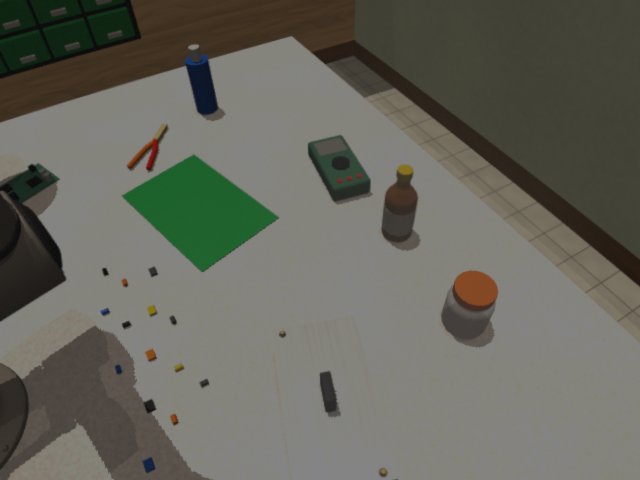

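The scene picture shows the covered box on the robot's right, with the handle at (206,201) and pins near (150,210) and (268,207). The mat has corners (380,226), (500,211), (544,258) and (415,276). In the side view the pins are at (282,333) and (382,471), the handle at (327,392), and the mat corners at (124,196), (194,157), (277,214) and (204,264). The jar, bottle and meter stand further out.

```bash
python3 - <<'E'
from h import *
c=cam("side"); s=cam("scene")
P=on_plane(c,[(282,333),(382,471)],71); print("pins",P.round(1)); d=P[1]-P[0]; print("mid",P.mean(0),"yaw(mod180)",np.degrees(np.arctan2(d[1],d[0]))-23.8, np.linalg.norm(d))
Q=on_plane(s,[(150,210),(268,207)],71); print("pins scene",Q.round(1),Q.mean(0))
M=on_plane(c,[(124,196),(194,157),(277,214),(204,264)],2);print("mat",M.round(1),M.mean(0))
M=on_plane(s,[(380,226),(500,211),(544,258),(415,276)],2);print("mat",M.round(1),M.mean(0))
for n,k in (("side",c),("scene",s)):
    C=cloud(k); X=C.reshape(-1,3)
    m=(X[:,2]>85)&(X[:,2]<105)&(X[:,1]<-100)&(X[:,1]>-480)&(X[:,0]>350)&(X[:,0]<680)
    g=k["color"].reshape(-1,3).max(1)<70
    H=X[m&g]; print(n,"handle",len(H),np.median(H,0),H.min(0),H.max(0),cv2.minAreaRect(H[:,:2].astype(np.float32)))
    m=(X[:,2]>58)&(X[:,2]<74)&(X[:,1]<-50)&(X[:,1]>-480)&(X[:,0]>350)&(X[:,0]<680)
    print("cover",m.sum(),np.median(X[m],0),cv2.minAreaRect(X[m][:,:2].astype(np.float32)))
    col=k["color"].reshape(-1,3).astype(int); g=(col[:,1]>90)&(col[:,0]<70)&(col[:,2]<60)&(X[:,2]<12)
    print("mat",g.sum(),cv2.minAreaRect(X[g][:,:2].astype(np.float32)))
B=on_plane(s,[(193,330),(332,340),(460,345)],0); print("jar,bottle,meter approx",B.round())
E
```

```text
pins [[ 469.3 -132.3   71. ]
 [ 487.  -352.    71. ]]
mid [ 478.13173462 -242.13090314   71.        ] yaw(mod180) -109.18387277396064 220.42668499104187
pins scene [[ 492.8 -346.4   71. ]
 [ 471.5 -129.1   71. ]] [ 482.13497211 -237.76962262   71.        ]
mat [[344.  348.1   2. ]
 [509.3 391.5   2. ]
 [589.  142.3   2. ]
 [424.7  98.    2. ]] [466.75716128 244.96727269   2.        ]
mat [[419.1  87.4   2. ]
 [345.4 350.9   2. ]
 [511.4 396.5   2. ]
 [576.7 139.4   2. ]] [463.16394455 243.57139425   2.        ]
side handle 388 [ 477.45305415 -245.31043879   98.71561238] [ 466.69755212 -262.46526932   85.45737202] [ 489.49769238 -222.43972807  101.15022765] ((478.69915771484375, -242.47413635253906), (39.275394439697266, 13.518922805786133), 70.88105773925781)
cover 14637 [ 476.71317544 -253.99406865   64.94808596] ((479.55596923828125, -240.8201904296875), (225.33580017089844, 120.96781921386719), 70.87384033203125)
mat 8982 ((463.53594970703125, 244.46435546875), (179.4083251953125, 281.22235107421875), 15.777569770812988)
scene handle 235 [ 484.92200429 -240.10135743   96.32312194] [ 468.76576934 -262.34637756   85.06136962] [ 493.59767585 -221.94973902  103.10080289] ((480.7313537597656, -242.08412170410156), (40.3448600769043, 16.54279136657715), 69.48358917236328)
cover 4346 [ 494.96627299 -228.62310235   67.01826135] ((480.1473083496094, -242.1813507080078), (228.68312072753906, 128.1248321533203), 71.10488891601562)
mat 18 ((376.7360534667969, 238.09959411621094), (274.5292053222656, 77.53304290771484), 88.58446502685547)
jar,bottle,meter approx [[ 727. -224.    0.]
 [ 738.   -6.    0.]
 [ 742.  191.    0.]]
```

```bash
A='[2.3,-0.75,0,0,0,0,1]'
python3 -m pendant '[[1.5,-0.5,0,0,0,0,1],[2.5,-0.8,0,0,0,0,1],[2.5,-0.8,0,0,0,0,1],[2.5,-0.8,0,0,0,0,1],[2.5,-0.8,0,0,0,0,1]]' 30
python3 -m pendant '[[2.5,-0.8,0,0,0,0,1],[2.5,-0.8,0,0,0,0,1],[2.5,-0.8,0,0,0,0,1],[2.5,-0.8,0,0,0,0,1],[2.5,-0.8,0,0,0,0,1]]'
python3 -m pendant '[[2.5,-0.8,0,0,0,0,1],[2.5,-0.8,0,0,0,0,1],[2.5,-0.8,0,0,0,0,1],[2.4,-0.8,0,0,0,0,1],[0.5,-0.4,0,0,0,0,1]]'
python3 -m pendant '[[0,0,0,0,0,-5,1],[0,0,0,0,0,-5,1],[0,0,0,0,0,-5,1],[0,0,0,0,0,-5,1],[0,0,0,0,0,-5,1]]'
python3 -m pendant '[[0,0,0,0,0,-5,1],[0,0,0,0,0,-5,1],[0,0,0,0,0,-5,1],[0,0,0,0,0,-5,1],[0,0,0,0,0,-2.5,1]]'
cat >> h.py <<'E'
def to(x,y,z,yawy=None):
    """remaining tool-frame shift (cm) to world TCP target; turn (deg, about tool z) so tool y points at world yaw yawy mod 180"""
    T=T_tool(); d=T[:3,:3].T@(np.array([x,y,z])-T[:3,3])/10
    cur=np.degrees(np.arctan2(T[1,1],T[0,1])); 
    print("tcp",T[:3,3].round(1),"tool y yaw",cur.round(2),"tilt z",T[:3,2].round(4),"shift",d.round(2), "turn",None if yawy is None else round(-((yawy-cur+90)%180-90),2))
E
python3 - <<'E'
from h import *
to(479,-241.7,71,-19.1)
c=cam("wrist"); cv2.imwrite("pics/w1.png",c["color"]); C=cloud(c); X=C.reshape(-1,3)
m=(X[:,2]>92)&(X[:,2]<108)&(np.hypot(X[:,0]-479,X[:,1]+242)<40)
print(m.sum(), np.median(X[m],0) if m.any() else 0, cv2.minAreaRect(X[m][:,:2].astype(np.float32)) if m.any() else 0)
E
```

```text
clock: 0.62
tool_pos: [299.8, -401.5, 226.6]
eef_rot: [-3.076, -0.635, 0.0]
force: [-0.0, -0.0, 0.1]
gripper_width: 0.999
finger_force: 0.0
clock: 1.03
tool_pos: [398.8, -315.0, 226.6]
eef_rot: [-3.076, -0.636, 0.0]
force: [1.0, -0.4, 1.2]
gripper_width: 1.0
finger_force: 0.0
clock: 1.45
tool_pos: [481.4, -239.5, 226.4]
eef_rot: [-3.075, -0.64, -0.002]
force: [-1.6, 0.1, 0.1]
gripper_width: 0.999
finger_force: 0.0
clock: 1.87
tool_pos: [478.6, -242.1, 226.5]
eef_rot: [-2.863, -1.293, 0.001]
force: [0.2, 0.8, 0.3]
gripper_width: 1.004
finger_force: 0.0
clock: 2.28
tool_pos: [478.6, -242.1, 226.5]
eef_rot: [-2.556, -1.826, 0.001]
force: [-0.9, 0.2, -0.5]
gripper_width: 0.998
finger_force: 0.0
tcp [ 478.6 -242.1  226.5] tool y yaw -18.9 tilt z [-7.e-04  0.e+00 -1.e+00] shift [ 0.06  0.03 15.55] turn 0.2
795 [ 477.84655362 -239.15645047   99.38061585] ((477.4336853027344, -239.86968994140625), (39.809898376464844, 13.62315845489502), 71.4119873046875)
```

View pics/w1.png

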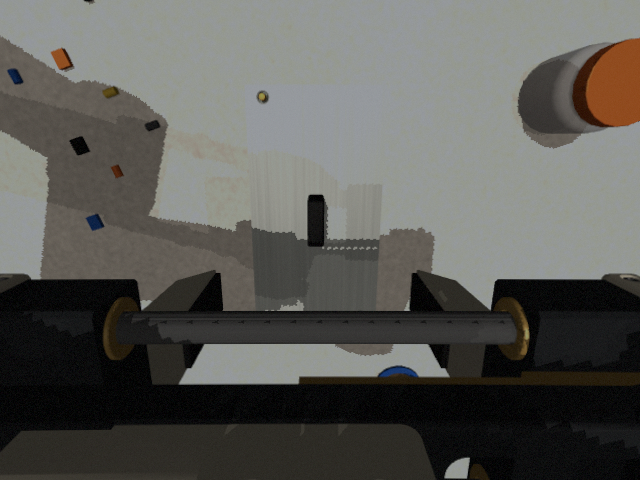

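The wrist view shows the handle upright at (316,220), aligned with the fingers, and a pin at (262,97). Next I descend and close.

```bash
python3 -m pendant '[[0.1,0,2,0,0,0,1],[0,0,3,0,0,0,1],[0,0,3,0,0,0,1],[0,0,3,0,0,0,1],[0,0,2,0,0,0,1]]' 30
python3 -m pendant '[[0,0,1.5,0,0,0,1],[0,0,1,0,0,0,1],[0,0,0,0,0,0,-1],[0,0,0,0,0,0,-1],[0,0,0,0,0,0,-1]]'
python3 -m pendant '[[0,0,0,0,0,0,-1],[0,0,0,0,0,0,-1],[0,0,0,0,0,0,-1],[0,0,0,0,0,0,-1],[0,0,0,0,0,0,-1]]'
```

```text
clock: 2.75
tool_pos: [478.0, -240.4, 94.1]
eef_rot: [-2.559, -1.818, 0.002]
force: [-0.5, -0.1, 0.7]
gripper_width: 1.0
finger_force: 0.0
clock: 3.17
tool_pos: [480.1, -241.4, 72.8]
eef_rot: [2.559, 1.82, 0.001]
force: [-0.3, 0.2, 0.1]
gripper_width: 0.831
finger_force: 0.0
clock: 3.58
tool_pos: [479.6, -240.9, 72.0]
eef_rot: [2.559, 1.821, 0.0]
force: [0.9, -0.8, 0.1]
gripper_width: 0.472
finger_force: 0.0
```

```bash
python3 -m pendant '[[0,0,0,0,0,0,-1],[0,0,0,0,0,0,-1],[0,0,0,0,0,0,-1],[0,0,0,0,0,0,-1],[0,0,0,0,0,0,-1]]' 40
python3 -m pendant '[[0,0,0,0,0,0,-1],[0,0,0,0,0,0,-1],[0,0,0,0,0,0,-1],[0,0,0,0,0,0,-1],[0,0,0,0,0,0,-1]]'
python3 -m pendant '[[0,0,-0.3,0,0,0,-1],[0,0,-0.6,0,0,0,-1],[0,0,-1,0,0,0,-1],[0,0,-1,0,0,0,-1],[0,0,-1,0,0,0,-1]]'
python3 -m pendant '[[0,0,-1,0,0,0,-1],[0,0,-1,0,0,0,-1],[0,0,-1,0,0,0,-1],[0,0,-1,0,0,0,-1],[0,0,-1,0,0,0,-1]]'
```

```text
clock: 4.0
tool_pos: [479.4, -240.8, 71.7]
eef_rot: [-2.56, -1.821, 0.0]
force: [-0.5, 0.5, 0.3]
gripper_width: 0.152
finger_force: 40.0
clock: 4.42
tool_pos: [479.4, -240.8, 71.7]
eef_rot: [-2.56, -1.821, 0.0]
force: [-1.0, 0.4, -0.3]
gripper_width: 0.15
finger_force: 40.0
clock: 4.83
tool_pos: [479.8, -241.0, 112.1]
eef_rot: [2.559, 1.821, 0.0]
force: [0.3, -0.6, -2.8]
gripper_width: 0.151
finger_force: 40.0
clock: 5.25
tool_pos: [479.5, -240.9, 161.9]
eef_rot: [2.56, 1.821, -0.0]
force: [0.6, -0.2, -2.6]
gripper_width: 0.152
finger_force: 40.0
```

```bash
python3 -m pendant '[[0.6,-0.23,0,0,0,0,-1],[1.2,-0.46,0,0,0,0,-1],[1.9,-0.725,0,0,0,0,-1],[1.9,-0.725,0,0,0,0,-1],[1.9,-0.725,0,0,0,0,-1]]'
python3 -m pendant '[[1.9,-0.725,0,0,0,0,-1],[1.9,-0.725,0,0,0,0,-1],[1.9,-0.725,0,0,0,0,-1],[1.9,-0.725,0,0,0,0,-1],[1.9,-0.725,0,0,0,0,-1]]'
python3 -m pendant '[[1.9,-0.725,0,0,0,0,-1],[1.9,-0.725,0,0,0,0,-1],[1.9,-0.725,0,0,0,0,-1],[1.9,-0.725,0,0,0,0,-1],[1.9,-0.725,0,0,0,0,-1]]'
python3 -m pendant '[[1.9,-0.725,0,0,0,0,-1],[1.9,-0.725,0,0,0,0,-1],[1.9,-0.725,0,0,0,0,-1],[1.9,-0.725,0,0,0,0,-1],[1.9,-0.725,0,0,0,0,-1]]'
python3 -m pendant '[[1.9,-0.725,0,0,0,0,-1],[1.9,-0.725,0,0,0,0,-1],[1.9,-0.725,0,0,0,0,-1],[1.3,-0.45,0,0,0,0,-1],[0.5,-0.21,0,0,0,0,-1]]'
python3 -m pendant '[[0,0,0,0,0,-3,-1],[0,0,0,0,0,-4,-1],[0,0,0,0,0,-4,-1],[0,0,0,0,0,-4,-1],[0,0,0,0,0,-4,-1]]'
python3 -m pendant '[[0,0,0,0,0,-4,-1],[0,0,0,0,0,-4,-1],[0,0,0,0,0,-4,-1],[0,0,0,0,0,-4,-1],[0,0,0,0,0,0,-1]]'
python3 - <<'E'
from h import *
print(monitor.sense()["q"]); to(464,244.5,12,15.8)
c=cam("side"); cv2.imwrite("pics/side1.png",c["color"]); X=cloud(c).reshape(-1,3)
s=cam("scene"); cv2.imwrite("pics/scene1.png",s["color"][100:400,80:])
E
```

```text
clock: 5.67
tool_pos: [476.1, -158.5, 159.9]
eef_rot: [-2.558, -1.82, 0.001]
force: [-0.5, 0.2, -2.3]
gripper_width: 0.151
finger_force: 40.0
clock: 6.08
tool_pos: [472.8, -56.8, 160.0]
eef_rot: [-2.558, -1.821, 0.002]
force: [0.4, 0.7, -2.6]
gripper_width: 0.15
finger_force: 40.0
clock: 6.5
tool_pos: [469.5, 44.6, 160.0]
eef_rot: [-2.558, -1.821, 0.002]
force: [-0.4, 0.4, -2.6]
gripper_width: 0.151
finger_force: 40.0
clock: 6.92
tool_pos: [466.2, 146.1, 159.9]
eef_rot: [-2.558, -1.821, 0.003]
force: [0.5, -0.7, -2.3]
gripper_width: 0.152
finger_force: 40.0
clock: 7.33
tool_pos: [464.0, 226.7, 159.9]
eef_rot: [-2.557, -1.823, 0.002]
force: [-0.1, -0.3, -2.8]
gripper_width: 0.151
finger_force: 40.0
clock: 7.75
tool_pos: [464.5, 224.3, 160.1]
eef_rot: [-2.22, -2.222, 0.003]
force: [-0.5, -0.2, -2.0]
gripper_width: 0.147
finger_force: 40.0
clock: 8.17
tool_pos: [464.6, 224.2, 160.1]
eef_rot: [-1.89, -2.508, 0.002]
force: [0.1, -0.1, -3.8]
gripper_width: 0.15
finger_force: 40.0
[ 3.01069225e-01  3.90901939e-01  1.64777486e+00 -2.08613138e-04
  1.10454609e+00  2.18537266e-02]
tcp [464.6 224.2 160.1] tool y yaw 16.0 tilt z [-1.5e-03 -7.0e-04 -1.0e+00] shift [ 1.97  0.53 14.81] turn 0.2
```

View pics/side1.png

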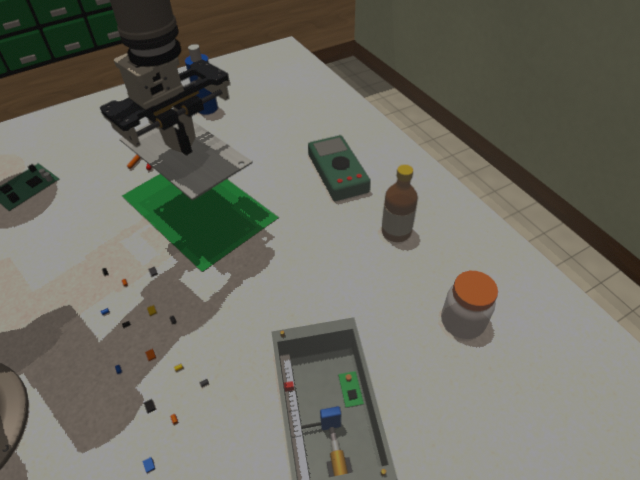

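The cover hangs level in the gripper. In the box, the tab is at (331,415), the red mark at (289,384) and the barrel at (337,462), so box +x is at about +71° in the world.

```bash
python3 -m pendant '[[0.5,0.1,0.5,0,0,0,-1],[0.5,0.1,1.5,0,0,0,-1],[0.5,0.1,2,0,0,0,-1],[0.5,0.1,2,0,0,0,-1],[0,0.1,2,0,0,0,-1]]'
python3 -m pendant '[[0,0,2,0,0,0,-1],[0,0,1.5,0,0,0,-1],[0,0,1,0,0,0,-1],[0,0,0.7,0,0,0,-1],[0,0,0.5,0,0,0,-1]]'
python3 -m pendant '[[0,0,0.3,0,0,0,-1],[0,0,0.2,0,0,0,-1],[0,0,0.2,0,0,0,-1],[0,0,0.1,0,0,0,-1],[0,0,0.1,0,0,0,-1]]'
```

```text
clock: 8.68
tool_pos: [464.4, 246.0, 79.6]
eef_rot: [-1.895, -2.506, -0.001]
force: [-0.2, 0.6, -2.0]
gripper_width: 0.153
finger_force: 40.0
clock: 9.1
tool_pos: [464.7, 245.2, 23.0]
eef_rot: [-1.894, -2.506, 0.001]
force: [0.1, -0.2, -1.8]
gripper_width: 0.149
finger_force: 40.0
clock: 9.52
tool_pos: [465.2, 245.1, 15.0]
eef_rot: [1.893, 2.506, 0.001]
force: [0.7, 0.1, -2.4]
gripper_width: 0.148
finger_force: 40.0
```

```bash
python3 -m pendant '[[0,0,0.1,0,0,0,-1],[0,0,0.1,0,0,0,-1],[0,0,0.05,0,0,0,-1],[0,0,0,0,0,0,-1],[0,0,0,0,0,0,-1]]'
python3 -m pendant '[[0,0,0.05,0,0,0,-1],[0,0,0.05,0,0,0,-1],[0,0,0,0,0,0,-1],[0,0,0,0,0,0,-1],[0,0,0,0,0,0,-1]]'
```

```text
clock: 9.93
tool_pos: [464.9, 245.0, 12.2]
eef_rot: [1.894, 2.507, -0.0]
force: [-0.5, -0.1, -3.6]
gripper_width: 0.149
finger_force: 40.0
clock: 10.35
tool_pos: [465.0, 245.1, 11.6]
eef_rot: [1.893, 2.507, 0.0]
force: [-2.1, -0.5, 5.8]
gripper_width: 0.149
finger_force: 40.0
```

Contact felt (+5.8 N). Now release and retreat.

```bash
python3 -m pendant '[[0,0,0,0,0,0,1],[0,0,0,0,0,0,1],[0,0,0,0,0,0,1],[0,0,0,0,0,0,1],[0,0,0,0,0,0,1]]'
python3 -m pendant '[[0,0,0,0,0,0,1],[0,0,0,0,0,0,1],[0,0,-0.5,0,0,0,1],[0,0,-1,0,0,0,1],[0,0,-1.5,0,0,0,1]]'
python3 -m pendant '[[0,0,-2.5,0,0,0,1],[0,0,-2.5,0,0,0,1],[0,0,-2.5,0,0,0,1],[0,0,-2.5,0,0,0,1],[0,0,-2,0,0,0,1]]'
python3 - <<'E'
from h import *
c=cam("side"); cv2.imwrite("pics/side2.png",c["color"]); X=cloud(c).reshape(-1,3); col=c["color"].reshape(-1,3).astype(int)
m=(X[:,2]>25)&(X[:,2]<48)&(np.hypot(X[:,0]-464,X[:,1]-245)<60)&(col.max(1)<70)
print("handle on mat",m.sum(),X[m].min(0),X[m].max(0),cv2.minAreaRect(X[m][:,:2].astype(np.float32)))
# tab: blue, mark: red
b=(col[:,0]>col[:,2]*1.8)&(col[:,0]>60)&(X[:,2]>8)&(X[:,2]<70)&(X[:,1]<-120)
t=b&(X[:,2]>54); print("tab",b.sum(),t.sum(),X[t].mean(0),cv2.minAreaRect(X[t][:,:2].astype(np.float32)))
r=(col[:,2]>col[:,0]*2)&(col[:,2]>col[:,1]*2)&(X[:,2]>10)&(X[:,2]<45)&(np.abs(X[:,0]-450)<60)&(X[:,1]<-120)
print("mark",r.sum(),X[r].mean(0),np.ptp(X[r],0)); rt=r&(X[:,2]>29);print(rt.sum(),X[rt].mean(0))
P=on_plane(c,[(282,333),(382,471)],71);print("pins",P)
cv2.imwrite("pics/sidecrop.png",cv2.resize(c["color"][310:480,250:420],None,fx=3.5,fy=3.5,interpolation=cv2.INTER_CUBIC))
E
```

```text
clock: 10.77
tool_pos: [464.9, 245.0, 11.1]
eef_rot: [1.894, 2.507, -0.0]
force: [-0.8, -0.3, 0.5]
gripper_width: 0.465
finger_force: 0.0
clock: 11.18
tool_pos: [464.2, 244.8, 41.2]
eef_rot: [-1.893, -2.506, 0.003]
force: [-0.6, 0.7, 0.6]
gripper_width: 0.827
finger_force: 0.0
clock: 11.6
tool_pos: [465.2, 245.2, 164.3]
eef_rot: [1.893, 2.506, 0.004]
force: [-0.1, -0.9, -0.4]
gripper_width: 0.998
finger_force: 0.0
handle on mat 156 [454.39626238 222.75391338  25.21366043] [475.95088123 265.06529204  41.8440655 ] ((464.8298645019531, 243.60366821289062), (12.899347305297852, 41.30792999267578), 15.372137069702148)
tab 169 160 [ 473.54881327 -257.21801857   56.52045804] ((473.4000549316406, -256.97607421875), (11.014317512512207, 24.599517822265625), 72.60514831542969)
mark 45 [ 448.11347226 -186.83468      30.98333783] [11.58702619  9.21116353  5.42684087]
43 [ 448.05437171 -186.69343581   31.14149546]
pins [[ 469.26182128 -132.27506351   71.        ]
 [ 487.00164796 -351.98674278   71.        ]]
```

View pics/sidecrop.png

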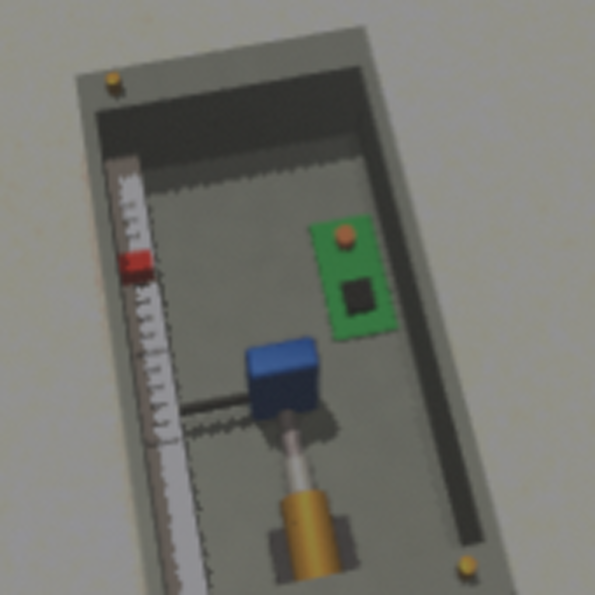

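The cover lies centred on the mat. The tab is at world (473.5,-257) and the mark at (448,-186.7), so the pull is about 58 mm. Next I turn and travel back.

```bash
python3 -m pendant '[[0,0,0,0,0,-5.5,0],[0,0,0,0,0,-5.5,0],[0,0,0,0,0,-5.5,0],[0,0,0,0,0,-5.5,0],[0,0,0,0,0,-5.5,0]]'
python3 -m pendant '[[0,0,0,0,0,-5.5,-0.1],[0,0,0,0,0,-5.5,-0.1],[0,0,0,0,0,-5.5,-0.1],[0,0,0,0,0,-5.5,-0.1],[0,0,0,0,0,-5.5,-0.1]]'
python3 -m pendant '[[-0.4,-1,0,0,0,0,-0.1],[-0.7,-2,0,0,0,0,-0.1],[-0.75,-2,0,0,0,0,-0.1],[-0.75,-2,0,0,0,0,-0.1],[-0.75,-2,0,0,0,0,-0.1]]'
python3 -m pendant '[[-0.75,-2,0,0,0,0,-0.1],[-0.75,-2,0,0,0,0,-0.1],[-0.75,-2,0,0,0,0,-0.1],[-0.75,-2,0,0,0,0,-0.1],[-0.75,-2,0,0,0,0,-0.1]]'
python3 -m pendant '[[-0.75,-2,0,0,0,0,-0.1],[-0.75,-2,0,0,0,0,-0.1],[-0.75,-2,0,0,0,0,-0.1],[-0.75,-2,0,0,0,0,-0.1],[-0.75,-2,0,0,0,0,-0.1]]'
python3 -m pendant '[[-0.75,-2,0,0,0,0,-0.1],[-0.75,-2,0,0,0,0,-0.1],[-0.75,-2,0,0,0,0,-0.1],[-0.75,-2,0,0,0,0,-0.1],[-0.7,-2,0,0,0,0,-0.1]]'
python3 -m pendant '[[-0.7,-2,0,0,0,0,-0.1],[-0.6,-2,0,0,0,0,-0.1],[-0.5,-1.4,0,0,0,0,-0.1],[-0.2,-0.8,0,0,0,0,-0.1],[0,0,0,0,0,0,-0.1]]'
python3 - <<'E'
from h import *
print(monitor.sense()["q"],monitor.sense()["gripper_width"]); to(473.5,-257,29,70.9)
c=cam("wrist"); cv2.imwrite("pics/w2.png",c["color"]); X=cloud(c).reshape(-1,3); col=c["color"].reshape(-1,3).astype(int)
b=(col[:,0]>col[:,2]*1.8)&(col[:,0]>50)&(X[:,2]>50)&(X[:,2]<64)&(np.hypot(X[:,0]-473,X[:,1]+257)<40)
print("tab",b.sum()); 
if b.any(): print(X[b].mean(0),cv2.minAreaRect(X[b][:,:2].astype(np.float32)))
r=(col[:,2]>col[:,0]*2)&(col[:,2]>col[:,1]*2)&(X[:,2]>27)&(X[:,2]<37)&(np.hypot(X[:,0]-448,X[:,1]+187)<25)
print("mark",r.sum()); 
if r.any(): print(X[r].mean(0),cv2.minAreaRect(X[r][:,:2].astype(np.float32)))
E
```

```text
clock: 12.07
tool_pos: [464.8, 245.1, 162.0]
eef_rot: [1.236, 2.887, 0.001]
force: [-0.5, -0.5, -0.4]
gripper_width: 0.684
finger_force: 0.0
clock: 12.48
tool_pos: [464.8, 245.1, 162.0]
eef_rot: [0.515, 3.098, 0.0]
force: [-0.6, -0.5, 0.2]
gripper_width: 0.448
finger_force: 0.0
clock: 12.9
tool_pos: [466.8, 147.5, 161.7]
eef_rot: [0.527, 3.097, -0.0]
force: [1.2, -0.4, 0.3]
gripper_width: 0.453
finger_force: 0.0
clock: 13.32
tool_pos: [469.3, 40.6, 161.7]
eef_rot: [0.528, 3.096, -0.0]
force: [0.4, -0.1, 0.5]
gripper_width: 0.453
finger_force: 0.0
clock: 13.73
tool_pos: [471.8, -66.1, 161.8]
eef_rot: [0.528, 3.096, -0.001]
force: [-0.0, -0.1, 0.5]
gripper_width: 0.448
finger_force: 0.0
clock: 14.15
tool_pos: [473.9, -172.7, 161.8]
eef_rot: [0.528, 3.096, -0.001]
force: [0.9, 0.5, 0.3]
gripper_width: 0.454
finger_force: 0.0
clock: 14.57
tool_pos: [472.7, -237.7, 161.4]
eef_rot: [0.527, 3.097, -0.001]
force: [0.0, -0.2, -0.6]
gripper_width: 0.45
finger_force: 0.0
[-6.10746197e-01  4.10856677e-01  1.61154835e+00 -3.11041880e-04
  1.11868554e+00 -1.84433101e+00] 0.4497153848029112
tcp [ 472.7 -237.7  161.4] tool y yaw 70.69 tilt z [ 3.e-04 -5.e-04 -1.e+00] shift [-0.71 -1.78 13.24] turn -0.21
tab 502
[ 471.30917652 -254.64098131   57.03696214] ((472.0253601074219, -255.1827392578125), (11.692093849182129, 25.44416046142578), 70.8150405883789)
mark 126
[ 447.7154288  -185.81930743   31.429592  ] ((447.6813659667969, -185.68521118164062), (7.836571216583252, 9.118892669677734), 71.6303939819336)
```

View pics/w2.png

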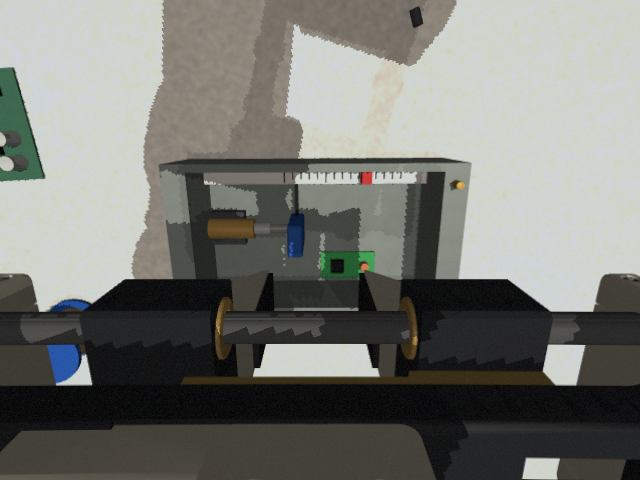

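The wrist view shows the tab at (296,236) and the mark at (367,178). The wrist and side measurements agree on a pull of about 58 mm. Now I align, descend and grip.

```bash
python3 -m pendant '[[-0.3,-0.8,0,0,0,0,-0.1],[-0.3,-0.93,0,0,0,-0.2,-0.1],[0,0,1.5,0,0,0,-0.1],[0,0,2,0,0,0,-0.1],[0,0,2,0,0,0,-0.1]]' 30
python3 -m pendant '[[0,0,0,0,0,0,-0.1],[0,0,0,0,0,0,-0.1],[0,0,0,0,0,0,-0.1],[0,0,0,0,0,0,-0.1],[0,0,0,0,0,0,-0.1]]'
python3 - <<'E'
from h import *
to(472.8,-256,29,70.9)
E
```

```text
clock: 15.03
tool_pos: [473.6, -255.0, 106.1]
eef_rot: [0.516, 3.097, -0.002]
force: [-0.3, -0.4, -0.5]
gripper_width: 0.448
finger_force: 0.0
clock: 15.45
tool_pos: [473.7, -254.9, 107.4]
eef_rot: [0.516, 3.097, -0.002]
force: [-0.4, 0.5, -0.1]
gripper_width: 0.449
finger_force: 0.0
tcp [ 473.7 -254.9  107.4] tool y yaw 71.08 tilt z [ 0.0018 -0.0014 -1.    ] shift [ 0.07 -0.13  7.84] turn 0.18
```

```bash
python3 -m pendant '[[0.05,-0.1,2,0,0,0,-0.1],[0,0,2,0,0,0,-0.1],[0,0,2,0,0,0,-0.1],[0,0,1.3,0,0,0,-0.1],[0,0,0.5,0,0,0,-0.1]]' 30
python3 -m pendant '[[0,0,0,0,0,0,-1],[0,0,0,0,0,0,-1],[0,0,0,0,0,0,-1],[0,0,0,0,0,0,-1],[0,0,0,0,0,0,-1]]'
python3 -m pendant '[[0,0,0,0,0,0,-1],[0,0,0,0,0,0,-1],[0,0,0,0,0,0,-1],[0,0,0,0,0,0,-1],[0,0,0,0,0,0,-1]]'
python3 - <<'E'
from h import *
to(472.8,-256,29,70.9)
E
```

```text
clock: 15.87
tool_pos: [471.7, -254.9, 27.1]
eef_rot: [-0.516, -3.097, -0.001]
force: [-0.1, 1.3, -0.1]
gripper_width: 0.448
finger_force: 0.0
clock: 16.28
tool_pos: [472.7, -255.7, 29.1]
eef_rot: [0.516, 3.097, -0.001]
force: [0.4, -0.5, -0.3]
gripper_width: 0.139
finger_force: 0.0
clock: 16.7
tool_pos: [472.8, -255.4, 29.1]
eef_rot: [0.517, 3.097, -0.001]
force: [0.3, 1.5, 5.3]
gripper_width: 0.132
finger_force: 30.0
tcp [ 472.8 -255.4   29.1] tool y yaw 71.06 tilt z [ 1.4e-03 -7.0e-04 -1.0e+00] shift [-0.02 -0.05  0.01] turn 0.16
```

```bash
python3 -m pendant '[[0,0.2,0,0,0,0,-1],[0,0.4,0,0,0,0,-1],[0,0.6,0,0,0,0,-1],[0,0.6,0,0,0,0,-1],[0,0.6,0,0,0,0,-1]]' 40
python3 -m pendant '[[0,0.6,0,0,0,0,-1],[0,0.6,0,0,0,0,-1],[0,0.6,0,0,0,0,-1],[0,0.6,0,0,0,0,-1],[0,0.6,0,0,0,0,-1]]'
python3 -m pendant '[[0,0.3,0,0,0,0,-1],[0,0.1,0,0,0,0,-1],[0,0,0,0,0,0,-1],[0,0,0,0,0,0,-1],[0,0,0,0,0,0,-1]]'
python3 - <<'E'
from h import *
T=T_tool(); print("pulled",(T[:3,3]-[472.8,-255.4,29.1])@[.327,.945,0])
for n in("side","wrist","scene"):
    c=cam(n); cv2.imwrite(f"pics/{n}_p.png",c["color"]); X=cloud(c).reshape(-1,3); col=c["color"].reshape(-1,3).astype(int)
    r=(col[:,2]>col[:,0]*2)&(col[:,2]>col[:,1]*2)&(X[:,2]>24)&(X[:,2]<37)&(np.hypot(X[:,0]-448,X[:,1]+187)<25)
    print(n,"mark",r.sum(), cv2.minAreaRect(X[r][:,:2].astype(np.float32)) if r.any() else 0)
s=cv2.resize(cv2.imread("pics/side_p.png")[320:440,260:380],(500,500),interpolation=cv2.INTER_CUBIC)
cv2.imwrite("pics/p1.png",s); print(T.round(2))
E
```

```text
clock: 17.12
tool_pos: [480.1, -234.5, 29.1]
eef_rot: [0.516, 3.098, -0.005]
force: [-4.9, -7.5, 5.1]
gripper_width: 0.126
finger_force: 40.0
clock: 17.53
tool_pos: [489.7, -206.6, 29.1]
eef_rot: [0.516, 3.098, -0.006]
force: [-5.8, -11.0, 4.6]
gripper_width: 0.129
finger_force: 40.0
clock: 17.95
tool_pos: [490.9, -203.0, 29.1]
eef_rot: [0.516, 3.098, -0.006]
force: [-5.0, -10.0, 4.8]
gripper_width: 0.128
finger_force: 40.0
pulled 55.419502892148344
side mark 62 ((447.6576232910156, -186.24732971191406), (8.654047966003418, 11.162825584411621), 64.49950408935547)
wrist mark 294 ((449.42633056640625, -186.20668029785156), (7.746029853820801, 8.89886474609375), 71.5830078125)
scene mark 15 ((446.65576171875, -183.6314697265625), (12.012702941894531, 3.976318120956421), 6.791507720947266)
[[-9.5000e-01  3.2000e-01  0.0000e+00  4.9088e+02]
 [ 3.2000e-01  9.5000e-01 -0.0000e+00 -2.0301e+02]
 [-0.0000e+00 -0.0000e+00 -1.0000e+00  2.9060e+01]
 [ 0.0000e+00  0.0000e+00  0.0000e+00  1.0000e+00]]
```

View pics/p1.png

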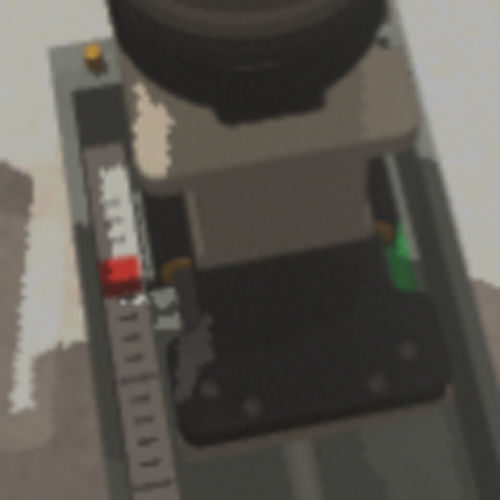

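View pics/wrist_p.png

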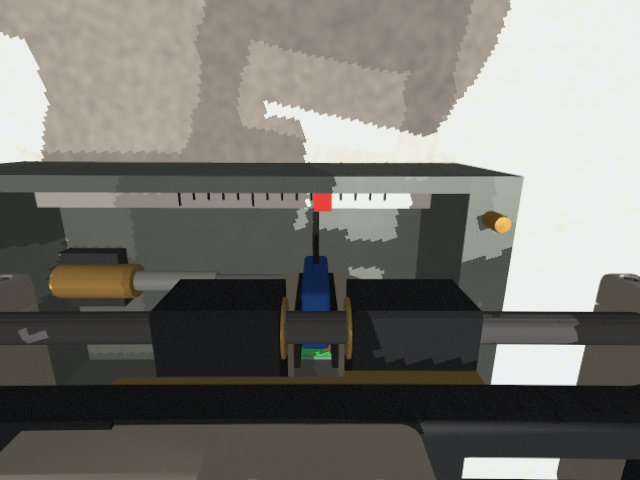

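The wrist view shows the pointer at column 316 and the mark centred at column 322, so it is about 2.5 mm short. That agrees with 55.4 mm pulled of 58.

```bash
python3 -m pendant '[[0,0.15,0,0,0,0,-1],[0,0.13,0,0,0,0,-1],[0,0,0,0,0,0,-1],[0,0,0,0,0,0,-1],[0,0,0,0,0,0,-1]]'
python3 - <<'E'
from h import *
T=T_tool(); print("pulled",(T[:3,3]-[472.8,-255.4,29.1])@[.327,.945,0])
c=cam("wrist"); a=c["color"].astype(int)
crop=c["color"][180:280,270:370]; cv2.imwrite("pics/p2.png",cv2.resize(crop,(600,600),interpolation=cv2.INTER_CUBIC))
r=(a[...,2]>2*a[...,0])&(a[...,2]>2*a[...,1])&(a[...,2]>100); r[:180]=0;r[230:]=0
v,u=np.nonzero(r); print("mark px",u.min(),u.max(),v.min(),v.max())
g=a[225:245,290:345].sum(2); print(g.mean(0).round().astype(int))
E
```

```text
clock: 18.52
tool_pos: [491.8, -200.5, 29.1]
eef_rot: [0.516, 3.098, -0.006]
force: [-5.5, -10.4, 4.9]
gripper_width: 0.129
finger_force: 40.0
pulled 58.103835794101826
mark px 307 324 193 211
[241 240 242 268 274 278 282 275 271 272 264 276 289 292 291 262 243 240
 240 238 239 239 182 101  74  75  75  76 107 245 270 277 295 299 292 288
 289 282 281 280 273 270 271 281 298 296 293 294 284 283 282 276 271 271
 262]
```

View pics/p2.png

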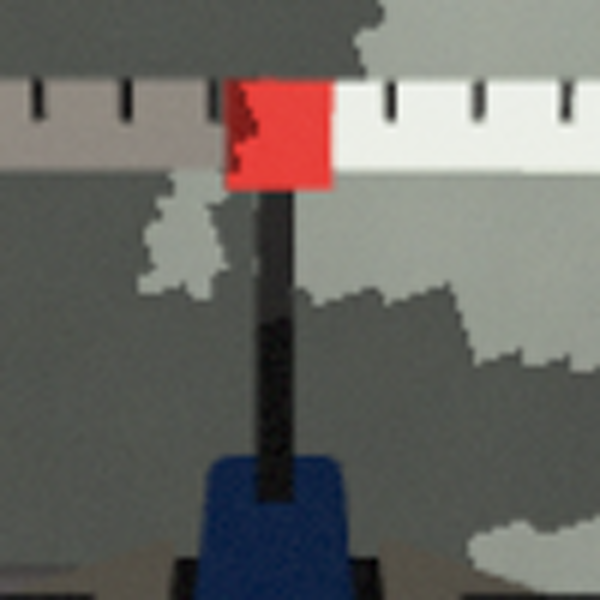

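The pointer (column 276 in the crop) is centred under the red mark (columns 226–333). The rod is held at 40 N, so I hand in.

```bash
python3 -c "
from cell import finish_job; print(finish_job())"
```

```text
the job is handed in; nothing more can be done
None
```

The job is handed in: the cover lies flat and about centred on the green mat, and the gripper holds the rod pulled out about 58 mm, with its pointer within about 0.5 mm of the red mark's middle in the last wrist picture; the judge returned no verdict.

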